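# Empty the clamp-jaw tray into the grey parts bin

### The arm

A 6-joint arm with a two-finger parallel gripper is mounted at the origin on the work surface. World frame = base frame: x ahead of the robot, y to its left, z up, the work surface at z = 0. Lengths are in m, angles in rad, forces in N, time in s.
With the tool pointing down it reaches from about 0.35 to 0.975 m from the base axis. Payload 4.9 kg.
Tool frame: the origin (TCP) lies midway between the tips of the shut fingers; the grasp point (between the pads) lies 19 mm behind it; z points along the fingers, y is the line along which they close (so a half turn about z gives the same grasp; the last joint's range is limited). The gripper opens to 85 mm and grips with 20 to 120 N. Pads are 22 mm wide; open, the fingers measure 114 mm over their backs; the gripper's body (76 mm by 85 mm) begins 54 mm behind the grasp point. The pads swing forward as they close: fully open they stand 13 mm farther back than shut.
Start: joints at [-1.232, 0.053, 1.613, -0, 1.476, -0.119], TCP at [0.276, -0.561, 0.231] pointing down, gripper open.
Joint ranges: [-3.01, 3.01], [-1.01, 2.22], [0.06, 2.58], [-1.02, 4.17], [0.09, 2.62], [-3.14, 3.14]. Speed limits (rad/s): [2.57, 2.57, 3.14, 3.14, 3.14, 3.14].

### API

Orientations are given as a rotation vector (axis times angle).
In Python, from station import ctrl, optics, job gives the robot as it stands.
- The arm moves only by the shell command python3 -m jog 'ROWS' [OPENING] [FORCE]. ROWS is JSON, a list of rows, each a list of 2 entries, a list of its own where there are three numbers: the shift along the tool's x, y, z in m, then the turn, a rotation vector about the tool's x, y, z in rad. A call has 1 to 5 rows; each row is the pose to reach, as a shift and turn from the pose commanded when the call began, along the tool's axes at that moment; what a row does not reach only later rows make up. A row lasts 1/10 s, in which the tool goes at most 50 mm and 8.59 degrees, less where a joint would pass 70% of its speed; a pose out of reach is approached as far as the arm can. A call with a gripper value outside its range is refused whole. OPENING is the opening, from 0 (shut) to 1 (fully open), set as the call begins (- or left out, the last holds). The fingers move at their own pace and stop on an object; FORCE is the grip in N (left out, the last holds). Time passes only in rows, so rows that repeat a pose let the fingers close. It gives the time, the measured TCP pose, the force, the opening and the grip force at its end, in the units of the state.
- ctrl.get_obs(): the state, without advancing time (a new reading comes with each control period).
- optics.get_image(name): name is "scene" or "top" or "wrist"; returns a dict with "image" (384x512x3 uint8, blue, green, red), "fx", "fy", "cx", "cy" (pixels), "rvec" (rotation vector, rad) and "tvec" (3), from world to camera coordinates, as OpenCV has them; the wrist camera has in their place "mount" (4x4, takes a point from camera to tool coordinates, whose origin is the TCP and whose axes are the flange's). Camera axes: x right, y down, z forward; pixel columns grow to the right and rows downward; lengths in m; the calibration is good to about 2 mm. A picture is of the moment at which its call begins: read the wrist's pose just before it. There is no depth.
- job.finish_job(): hands the job in; it is judged then, once.
The state is a dict: "t": time; "q": joint angles; "dq": joint speeds; "effort": joint torques, N m; "tool_pos": TCP position; "tool_rot": TCP orientation; "contact_force": force on the tool from outside, world axes, zero at the start; "wrist_torque": the same for the moment, N m; "opening": finger opening in m; "grip_force": force on a finger pad.
Only numpy, scipy, OpenCV 4.12 (cv2) and the standard library are available. Lean on these libraries where they do the work, as an engineer would, in place of code of your own. Each camera call takes 0.05 s, during which the arm holds its last target. There are 200 camera calls.

### The job

Draw the tray of clamp jaws out from under the glass separator and let go of it on the desk, with its handle clear of the machine and the jaws still on it. Then take it by its upright black handle, lift it, carry it low to the square grey bin and tip it so that all three jaws slide off the open end into the bin. Set the empty tray back flat on the desk and let go, without disturbing the display panel, suction cup or pick.

Things in the scene. Friction and masses are not known exactly. Their poses are not given: they have to be found in the camera images.
- separator: fixed aluminium glass separator. Origin on the desk at the middle of its front edge; -x points out of the front, +x into it. Its bed spans x 0 to 200 mm, y +-120 mm, underside 92 mm and top 106 mm above the desk; under it, between 16 mm side legs, is an open bay 208 mm wide. The raised lever and its hinge stand at x 105 to 180 mm, up to 370 mm high.
- tray: loose aluminium tray 170 mm long (x), 120 mm wide (y), floor 3 mm, 0.2 kg. Origin at centre of underside. Open end at x -85 mm; 8 mm thick side rails, outer faces at y +-60 mm, 28 mm high; rear wall 6 mm thick, outer face at x +85 mm. The jaws lie in its rear part (x above 0), the front part is empty. At the start its open end sticks out of the separator's bay, its handle is under the bed.
- tray_handle: black upright handle block fixed to the outside of the tray's rear wall: 14 mm thick (tray x from 85 to 99 mm), 50 mm wide (y), from 6 mm to 78 mm above the tray's underside. Origin at tray x = 92 mm, y = 0, z = 0; axes parallel to the tray's.
- handle_grip (a point): point on the handle's mid-plane, 60 mm above the tray's underside (18 mm below the handle's top); grip across the 14 mm thickness, along the tray's x.
- tray_spout (a point): middle of the tray's open end, on the floor's upper face (tray x = -85 mm, z = 3 mm).
- jaw1: black plastic clamp jaw, stepped block 60 mm long (x), 26 mm wide, 24 mm high at its tall part and 12 mm at its low step, 45 g. Origin at the centre of its underside. Lies lengthwise on the tray; slides off a smooth tray tipped by about 25 degrees.
- jaw2: second clamp jaw, the same as jaw1
- jaw3: third clamp jaw, the same as jaw1
- bin: square grey plastic parts bin, fixed to the desk, open at the top: 200 by 200 mm outside, 70 mm high, walls and floor 5 mm. Origin at the centre of its underside, x and y along its walls.
- panel: bystander: loose phone display panel, black slab 148 by 72 by 7 mm. Origin at the centre of its underside, length along x.
- suction_cup: bystander: loose black silicone suction cup with a knob, 62 mm across, 46 mm high. Origin at the centre of its underside.
- pick: bystander: loose steel pick, flat bar 145 mm long (x), 12 mm wide, 6 mm high. Origin on its underside near the middle.
Not all that is in view belongs to the job. Leave any green or pink look-alike of the jaw3 alone. What is shaped like the jaw1 but blue or green is not meant.

How it is judged:
By the outcome, as a careful person would: the job done as asked, in the order asked, and still so for the second after the job is handed in, with the robot touching nothing.
It also fails if it takes over 58 s, if anything falls off the work surface, if the arm or the gripper's body presses on something with over 40 N, if the wrist force passes 120 N, or if a joint passes its speed limit or range.

## Working session

There is one attempt and no reset: what is moved stays moved. The work goes in short steps, Python scripts to look and compute and a shell command to move; the robot and the scene stay as the last step left them, time stands still between calls to the robot, and variables do not carry over. Pictures are saved under pics/ and viewed, at most 10 in all, crops included, and the job is handed in when it is done.

```bash
ls; mkdir -p pics
cat > h.py <<'E'
import numpy as np, cv2
from scipy.spatial.transform import Rotation as R
from station import ctrl, optics, job
def cam(n):
    o=ctrl.get_obs(); d=optics.get_image(n)
    if 'mount' in d:
        T=np.eye(4);T[:3,:3]=R.from_rotvec(o['tool_rot']).as_matrix();T[:3,3]=o['tool_pos'];M=T@np.array(d['mount'])
        Rc,c=M[:3,:3],M[:3,3]
    else:
        A=R.from_rotvec(np.ravel(d['rvec'])).as_matrix();Rc=A.T;c=-A.T@np.ravel(d['tvec'])
    d['Rc'],d['c']=Rc,c;return d
def ray(d,u,v,z):
    r=d['Rc']@np.array([(u-d['cx'])/d['fx'],(v-d['cy'])/d['fy'],1]);return d['c']+r*(z-d['c'][2])/r[2]
def proj(d,p):
    q=d['Rc'].T@(np.array(p)-d['c']);return q[0]/q[2]*d['fx']+d['cx'],q[1]/q[2]*d['fy']+d['cy']
E
python3 - <<'E'
from h import *
o=ctrl.get_obs();print({k:np.round(v,3) for k,v in o.items()})
for n in('scene','top'):
    d=cam(n);cv2.imwrite(f'pics/{n}0.png',d['image']);print(n,d['c'],d['fx'],d['Rc'].round(2).tolist())
E
```

```text
pics
{'t': np.float64(0.0), 'q': array([-1.232,  0.053,  1.614, -0.   ,  1.476, -0.119]), 'dq': array([-0.001, -0.001,  0.002,  0.   ,  0.   ,  0.   ]), 'effort': array([ 1.0000e-03, -3.9367e+01, -3.7018e+01, -0.0000e+00,  7.0000e-03,
       -0.0000e+00]), 'tool_pos': array([ 0.276, -0.56 ,  0.23 ]), 'tool_rot': array([-3.058, -0.712,  0.   ]), 'contact_force': array([ 0.636, -0.05 ,  0.149]), 'wrist_torque': array([-0.016, -0.024, -0.047]), 'grip_force': np.float64(0.0), 'opening': np.float64(0.085)}
scene [1.18657502 0.07817664 0.83171107] 405.5547288347689 [[-0.01, 0.8, -0.6], [1.0, -0.0, -0.01], [-0.01, -0.6, -0.8]]
top [0.45537461 0.04485453 1.13967193] 471.59235672794495 [[0.02, -0.99, 0.13], [-1.0, -0.02, 0.01], [-0.01, -0.13, -0.99]]
```

```bash
python3 -c "
import cv2,numpy as np
a=[cv2.imread(f'pics/{n}0.png') for n in('scene','top')]
for i,n in zip(a,('scene','top')): cv2.imwrite(f'pics/{n}0b.png',cv2.resize(i,(800,600),interpolation=cv2.INTER_CUBIC))"
```

```text
(no output)
```

View pics/scene0b.png

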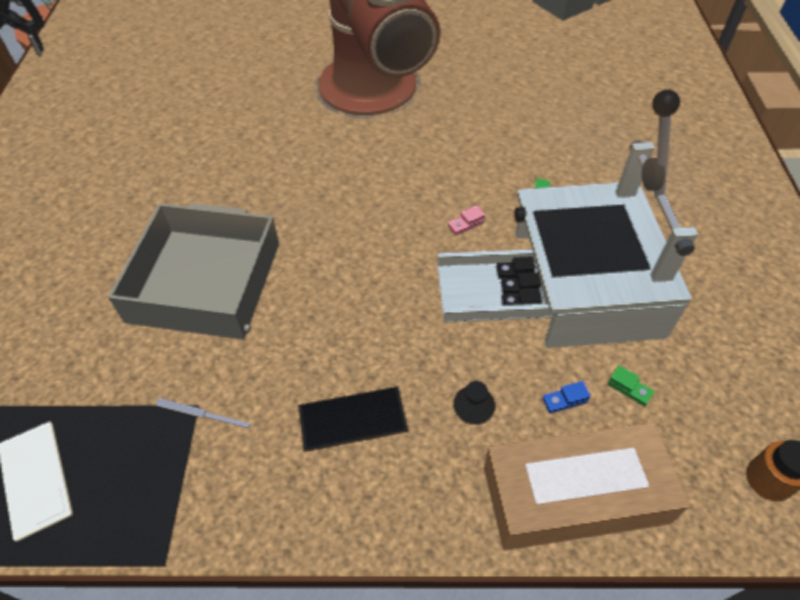

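View pics/top0b.png

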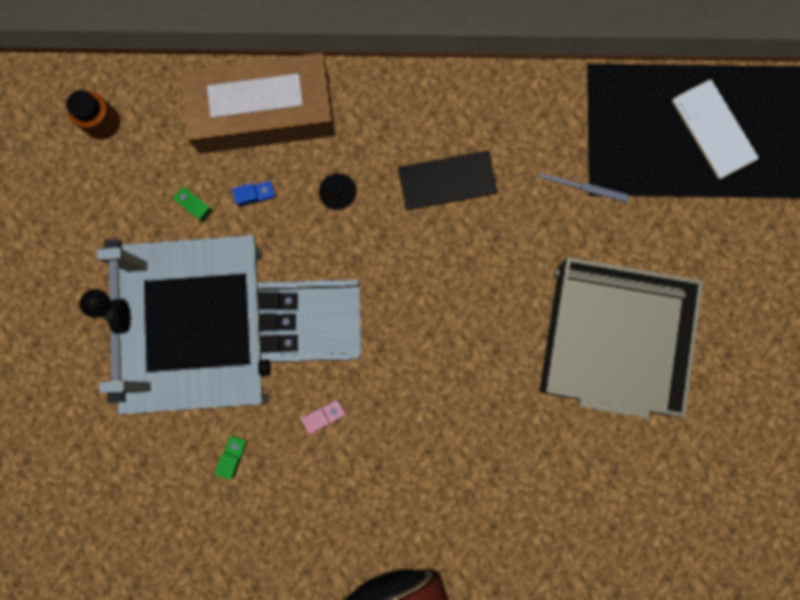

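The top view (800-px scale) shows:
- The tray's open end is at x≈360, with rails at y≈283 and 360. It points right, towards the bin, whose centre is at about (622,337).
- Candidates for the jaws: three black blocks on the tray at (280,300), (278,321) and (278,343); pink at (323,417), green at (230,457) and (192,203), blue at (253,193).
- The black ones are meant, since they are black and lie on the tray. The coloured ones are loose decoys on the desk.

Next I'll confirm with a crop and measure.

Run:
```python
from h import *
d=cam('top');im=d['image']
cv2.imwrite('pics/c1.png',cv2.resize(im[150:265,150:300],None,fx=5,fy=5,interpolation=cv2.INTER_CUBIC))
hsv=cv2.cvtColor(im,cv2.COLOR_BGR2HSV)
m=(hsv[...,1]<70).astype(np.uint8)*255
n,l,s,c=cv2.connectedComponentsWithStats(m)
for i in range(1,n):
    if s[i,4]>500: print(i,s[i],c[i])
def fr(name,u,v,z): print(name,ray(d,u*.64,v*.64,z).round(4))
for p in [(568,259),(702,281),(684,416),(543,392)]: fr('bin rim',*p,.07)
for p in [(118,245),(255,238),(262,404),(120,413)]: fr('bed',*p,.106)
fr('rail far',358,283,.028);fr('rail near',359,359,.028);fr('spout',360,320,.003)
fr('panel',448,181,.007);fr('cup',338,191,.03);fr('pick',585,187,.005)
```

```text
1 [    0     0   512    35 16492] [263.25157652  15.66122969]
2 [  345    42   167    87 10181] [442.77153521  83.90973382]
3 [ 132   47   62   28 1289] [162.51435221  60.62296354]
5 [ 256   98   61   35 1502] [286.08788282 114.85818908]
21 [   52   150   179   116 13699] [136.34119279 206.80115337]
22 [ 347  165  102  102 8282] [397.77155277 216.42393142]
bin rim [ 0.6536 -0.1715  0.07  ]
bin rim [ 0.6238 -0.3669  0.07  ]
bin rim [ 0.428  -0.3349  0.07  ]
bin rim [ 0.4588 -0.1337  0.07  ]
bed [0.6577 0.4788 0.106 ]
bed [0.6708 0.2827 0.106 ]
bed [0.4358 0.2628 0.106 ]
bed [0.4201 0.4601 0.106 ]
rail far [0.6194 0.1402 0.028 ]
rail near [0.5038 0.1358 0.028 ]
spout [0.5652 0.1378 0.003 ]
panel [0.7876 0.0039 0.007 ]
cup [0.7626 0.1748 0.03  ]
pick [ 0.7815 -0.2126  0.005 ]
```

View pics/c1.png

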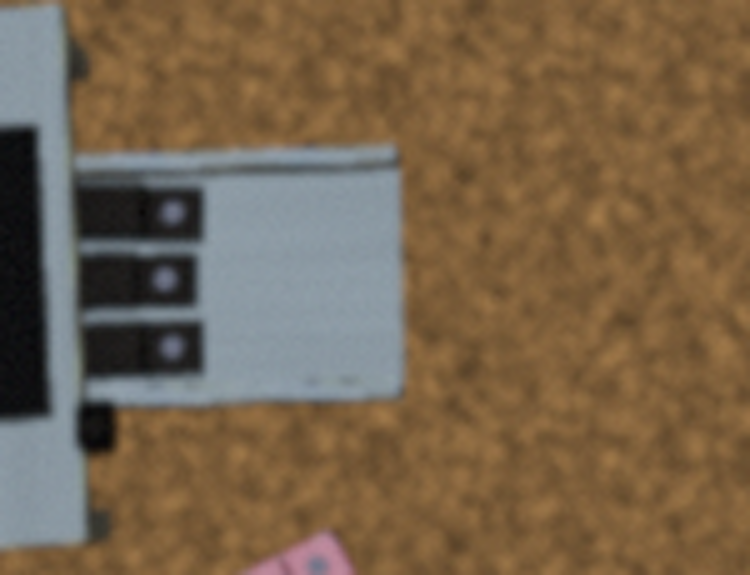

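The crop confirms three black jaws on the tray, with their front ends at crop x≈200. The far rail's outer edge runs (75,155)–(395,146) and the near one's (90,408)–(403,398). A small black knob sits at (97,425) by the bed's front.

Run:
```python
from h import *
d=cam('top')
f=lambda u,v,z: ray(d,150+u/5,150+v/5,z)
a,b=f(75,155,.028),f(395,146,.028); print('far',a,b,(b-a)/np.linalg.norm(b-a))
a,b2=f(90,408,.028),f(403,398,.028); print('near',a,b2,(b2-a)/np.linalg.norm(b2-a))
print('width',np.linalg.norm(b-b2), 'jawfront',f(200,280,.012), 'knob z.1',f(97,425,.09))
o=ctrl.get_obs();M=R.from_rotvec(o['tool_rot']).as_matrix();print(M.round(3),o['tool_pos'])
ax=np.array([-.07,.9975])
# bed front
print('bedfront at tray', f(77,280,.106))
# rail grasp: 30mm behind the front, on the near rail
```

```text
far [0.61737998 0.29336928 0.028     ] [0.62403495 0.14065426 0.028     ] [ 0.04353641 -0.99905184  0.        ]
near [0.49712978 0.28113128 0.028     ] [0.5041786  0.13379745 0.028     ] [ 0.04778786 -0.99885751  0.        ]
width 0.12005233095240396 jawfront [0.55991009 0.23415178 0.012     ] knob z.1 [0.4873245  0.26452282 0.09      ]
[[ 0.897  0.442 -0.   ]
 [ 0.442 -0.897  0.001]
 [ 0.    -0.001 -1.   ]] [ 0.27608806 -0.56028665  0.23053744]
bedfront at tray [0.55035117 0.27266055 0.106     ]
```

```bash
cat >> h.py <<'E'
def goto(p,ty,tilt=0,axis=None):
    """shift/turn in tool axes to world p, tool pointing down with tool y along ty (xy), then tilted about world axis"""
    o=ctrl.get_obs();M=R.from_rotvec(o['tool_rot']).as_matrix()
    y=np.array([ty[0],ty[1],0.]);y/=np.linalg.norm(y);z=np.array([0,0,-1.])
    T=np.column_stack([np.cross(y,z),y,z])
    if tilt: T=R.from_rotvec(tilt*np.array(axis)/np.linalg.norm(axis)).as_matrix()@T
    print('t',round(float(o['t']),2),'pos',o['tool_pos'].round(4),'q',o['q'].round(2),'shift',(M.T@(np.array(p)-o['tool_pos'])).round(4),'turn',R.from_matrix(M.T@T).as_rotvec().round(3))
E
python3 -m jog '[[[0.036,-0.034,-0.007],[0,0,-0.116]],[[0.072,-0.067,-0.014],[0,0,-0.232]],[[0.108,-0.1,-0.021],[0,0,-0.348]],[[0.144,-0.134,-0.028],[0,0,-0.464]],[[0.18,-0.168,-0.035],[0,0,-0.58]]]' 0.5 60
python3 -c "
from h import *
goto([.48,-.1,.3],(.9988,.05))"
```

```text
t: 0.7
tool_pos: [0.3636, -0.3285, 0.2663]
tool_rot: [-2.725, -1.564, -0.0]
contact_force: [0.4, -1.0, 1.2]
opening: 0.0426
grip_force: 0.0
t 0.7 pos [ 0.3636 -0.3285  0.2663] q [-0.89 -0.3   1.87  0.    1.56 -0.36] shift [ 0.256  -0.0148 -0.0336] turn [ 0.    -0.    -0.579]
```

```bash
python3 -m jog '[[[0.05,-0.003,-0.007],[0,0,-0.116]],[[0.1,-0.006,-0.014],[0,0,-0.232]],[[0.15,-0.009,-0.021],[0,0,-0.348]],[[0.2,-0.012,-0.028],[0,0,-0.464]],[[0.25,-0.015,-0.035],[0,0,-0.58]]]'
python3 -m jog '[[[0,0,0],[0,0.15,0]],[[0,0,0],[0,0.3,0]],[[0,0,0],[0,0.45,0]],[[0,0,0],[0,0.6,0]],[[0,0,0],[0,0.75,0]]]'
python3 -c "
from h import *
goto([.48,-.1,.3],(.9988,.05),.75,(.9988,.05,0))"
python3 -m jog '[[[0,0,0],[0,-0.15,0]],[[0,0,0],[0,-0.3,0]],[[0,0,0],[0,-0.45,0]],[[0,0,0],[0,-0.6,0]],[[0,0,0],[0,-0.75,0]]]'
python3 -c "
from h import *
goto([.507,.165,.12],(.9988,.05))"
```

```text
t: 1.2
tool_pos: [0.4767, -0.108, 0.3012]
tool_rot: [2.163, 2.278, 0.0]
contact_force: [1.0, -1.1, -0.1]
opening: 0.0427
grip_force: 0.0
t: 1.7
tool_pos: [0.4765, -0.1104, 0.3018]
tool_rot: [-1.732, -1.817, -0.689]
contact_force: [0.7, 0.4, -0.5]
opening: 0.0427
grip_force: 0.0
t 1.7 pos [ 0.4765 -0.1104  0.3018] q [-0.69 -0.07  1.75  0.58  1.96 -0.65] shift [0.0062 0.004  0.0083] turn [ 0.004 -0.005 -0.001]
t: 2.2
tool_pos: [0.4765, -0.1105, 0.3021]
tool_rot: [2.165, 2.268, -0.005]
contact_force: [0.7, 1.7, -0.5]
opening: 0.0427
grip_force: 0.0
t 2.2 pos [ 0.4765 -0.1105  0.3021] q [-0.38 -0.31  1.83 -0.01  1.62 -0.42] shift [0.275  0.0428 0.1804] turn [ 0.002  0.007 -0.004]
```

Tipping is reachable. Now I'll move over the near rail.

```bash
python3 -m jog '[[[0.04,0.006,0.022],[0,0,0]],[[0.08,0.012,0.045],[0,0,0]],[[0.12,0.018,0.068],[0,0,0]],[[0.16,0.024,0.09],[0,0,0]],[[0.2,0.03,0.112],[0,0,0]]]'
python3 -m jog '[[[0.04,0.007,0.023],[0,0,0]],[[0.075,0.0128,0.068],[0,0,0]],[[0.075,0.0128,0.068],[0,0,0]],[[0.075,0.0128,0.068],[0,0,0]]]'
python3 - <<'E'
from h import *
goto([.507,.165,.008],(.9988,.05))
d=cam('wrist');cv2.imwrite('pics/w1.png',d['image'])
for p in [(.5042,.1338,.028),(.5027,.165,.028),(.5107,.165,.028)]: print(np.round(proj(d,p),1))
E
```

```text
t: 2.7
tool_pos: [0.4965, 0.0929, 0.188]
tool_rot: [2.168, 2.273, 0.0]
contact_force: [1.1, 0.6, -1.0]
opening: 0.0429
grip_force: 0.0
t: 3.1
tool_pos: [0.5046, 0.1671, 0.1189]
tool_rot: [-2.165, -2.274, 0.006]
contact_force: [0.2, 0.0, 1.0]
opening: 0.0423
grip_force: 0.0
t 3.1 pos [0.5046 0.1671 0.1189] q [ 0.18 -0.07  1.93 -0.    1.29  0.13] shift [-0.0021  0.0027  0.1109] turn [-0.004  0.001 -0.001]
[254.  227.4]
[254.  192.7]
[263.6 193.1]
```

View pics/w1.png

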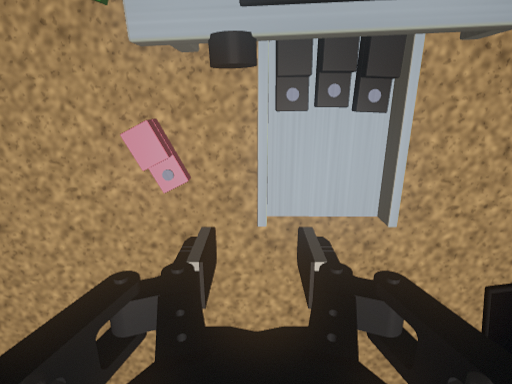

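The wrist view shows the near rail's front corner at (258,226), where I predicted 254, so the rail is about 3.3 mm further in +x. I'll correct by that and descend.

```bash
python3 -m jog '[[[-0.002,0.0055,0.04],[0,0,0]],[[-0.002,0.0055,0.075],[0,0,0]],[[-0.002,0.0055,0.1],[0,0,0]],[[-0.002,0.0055,0.11],[0,0,0]],[[-0.002,0.0055,0.11],[0,0,0]]]'
python3 -m jog '[[[0,0,0],[0,0,0]],[[0,0,0],[0,0,0]],[[0,0,0],[0,0,0]],[[0,0,0],[0,0,0]],[[0,0,0],[0,0,0]]]' 0 40
python3 -m jog '[[[0,0,0],[0,0,0]],[[0,0,0],[0,0,0]],[[0,0,0],[0,0,0]]]'
```

```text
t: 3.65
tool_pos: [0.5119, 0.164, 0.0111]
tool_rot: [-2.17, -2.271, 0.001]
contact_force: [0.1, 0.1, -0.2]
opening: 0.0427
grip_force: 0.0
t: 4.15
tool_pos: [0.5132, 0.1652, 0.0132]
tool_rot: [2.167, 2.272, 0.004]
contact_force: [-2.0, -1.5, 6.6]
opening: 0.0068
grip_force: 40.2
t: 4.45
tool_pos: [0.5132, 0.1652, 0.0132]
tool_rot: [2.167, 2.272, 0.003]
contact_force: [-1.7, -1.8, 7.4]
opening: 0.0068
grip_force: 40.2
```

```bash
python3 -m jog '[[[-0.006,0,0],[0,0,0]],[[-0.018,0,0],[0,0,0]],[[-0.034,0,0],[0,0,0]],[[-0.05,0,0],[0,0,0]],[[-0.066,0,0],[0,0,0]]]'
python3 -m jog '[[[-0.016,0,0],[0,0,0]],[[-0.032,0,0],[0,0,0]],[[-0.048,0,0],[0,0,0]],[[-0.062,0,0],[0,0,0]],[[-0.072,0,0],[0,0,0]]]'
python3 -m jog '[[[-0.004,0,0],[0,0,0]],[[-0.004,0,0],[0,0,0]],[[-0.004,0,0],[0,0,0]]]'
python3 -m jog '[[[0,0,0],[0,0,0]],[[0,0,0],[0,0,0]],[[0,0,0],[0,0,0]],[[0,0,0],[0,0,0]]]' 0.5
python3 -m jog '[[[0,0,-0.03],[0,0,0]],[[0,0,-0.075],[0,0,0]],[[0,0,-0.12],[0,0,0]],[[-0.03,0,-0.16],[0,0,0]],[[-0.06,0,-0.2],[0,0,0]]]'
python3 - <<'E'
from h import *
goto([.5,0,.2],(.9988,.05))
d=cam('top');im=d['image']
cv2.imwrite('pics/t2.png',cv2.resize(im[150:265,150:310],None,fx=5,fy=5,interpolation=cv2.INTER_CUBIC))
E
```

```text
t: 4.95
tool_pos: [0.5169, 0.0995, 0.0132]
tool_rot: [2.167, 2.272, 0.008]
contact_force: [-0.1, 4.6, 6.2]
opening: 0.0071
grip_force: 40.1
t: 5.45
tool_pos: [0.5203, 0.027, 0.0132]
tool_rot: [2.168, 2.271, 0.007]
contact_force: [-0.2, 5.8, 6.2]
opening: 0.0067
grip_force: 40.2
t: 5.75
tool_pos: [0.5205, 0.0226, 0.0132]
tool_rot: [2.166, 2.27, 0.004]
contact_force: [0.3, -0.4, 5.5]
opening: 0.0068
grip_force: 40.1
t: 6.15
tool_pos: [0.518, 0.0231, 0.0106]
tool_rot: [-2.168, -2.273, 0.001]
contact_force: [-0.1, 0.2, 0.3]
opening: 0.0428
grip_force: 0.0
t: 6.65
tool_pos: [0.5208, -0.0369, 0.2126]
tool_rot: [2.166, 2.275, 0.0]
contact_force: [0.5, -0.1, -0.1]
opening: 0.0424
grip_force: 0.0
t 6.65 pos [ 0.5208 -0.0369  0.2126] q [-0.21 -0.18  1.87 -0.    1.46 -0.26] shift [ 0.0379 -0.019   0.0126] turn [ 0.     0.    -0.001]
```

View pics/t2.png

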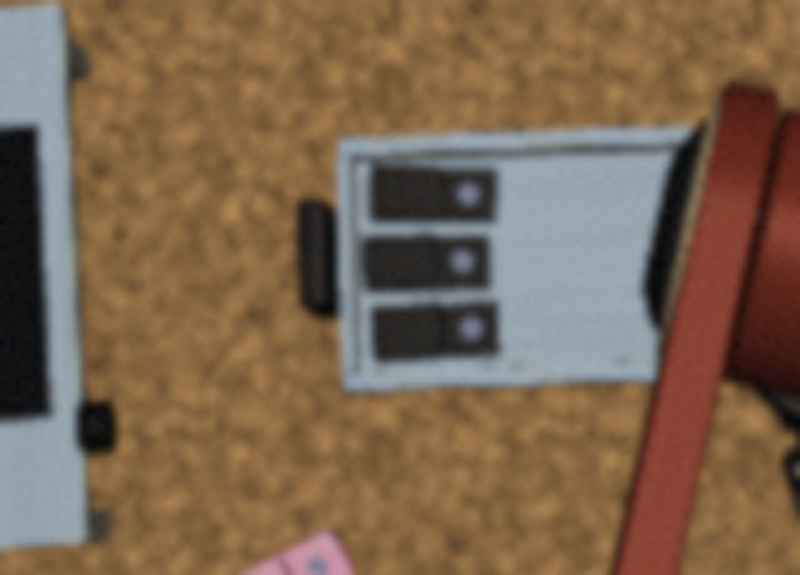

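The tray is out with all three jaws on it. Handle top at crop (300–335, 200–318), tray rear corners at (340,140) and (346,390), and about 220 px (≈100 mm) between handle and bed.

Run:
```python
from h import *
d=cam('top')
f=lambda u,v,z: ray(d,150+u/5,150+v/5,z)
a,b=f(340,140,.028),f(346,390,.028);e=(a-b)/np.linalg.norm(a-b);tx=np.array([-e[1],e[0],0]);print(a,b,np.linalg.norm(a-b),'tx',tx)
h=(a+b)/2+.007*tx;print('handle',h, 'bright rail dir',(f(345,140,.028)-f(700,125,.028)), (f(350,390,.028)-f(650,378,.028)))
print('top mid',(f(300,203,.078)+f(307,315,.078)+f(328,203,.078)+f(333,315,.078))/4)
t2=np.array([-.05,.9988])
goto([h[0]-.002,h[1]-.02,.2],t2); goto([h[0],h[1],.2],-t2)
```

```text
[0.62653318 0.16699441 0.028     ] [0.50750819 0.16074858 0.028     ] 0.11918875487528525 tx [-0.05240278  0.99862603  0.        ]
handle [0.56665387 0.17086188 0.028     ] bright rail dir [-0.00979831  0.16929106  0.        ] [-0.00788768  0.14116358  0.        ]
top mid [0.56424123 0.17036796 0.078     ]
t 6.75 pos [ 0.5248 -0.04    0.2186] q [-0.22 -0.19  1.86 -0.    1.45 -0.26] shift [0.189  0.048  0.0183] turn [ 0.006  0.013 -1.577]
t 6.75 pos [ 0.5248 -0.04    0.2186] q [-0.22 -0.19  1.86 -0.    1.45 -0.26] shift [0.2088 0.0508 0.0183] turn [ 0.013 -0.006  1.565]
```

```bash
python3 -m jog '[[[0.02,0.005,0],[0,0,-0.14]],[[0.04,0.01,0],[0,0,-0.28]],[[0.06,0.015,0],[0,0,-0.42]],[[0.08,0.02,0],[0,0,-0.56]],[[0.1,0.025,0],[0,0,-0.7]]]' 0.6
python3 -m jog '[[[0,0,0],[0,0,-0.145]],[[0,0,0],[0,0,-0.29]],[[0,0,0],[0,0,-0.435]],[[0,0,0],[0,0,-0.58]],[[0,0,0],[0,0,-0.725]]]'
python3 -c "
from h import *
goto([.566,.171,.16],(-.0545,.9985))"
```

```text
t: 7.25
tool_pos: [0.541, 0.0653, 0.2097]
tool_rot: [-1.249, -2.881, 0.001]
contact_force: [0.1, 0.3, -0.2]
opening: 0.0515
grip_force: 0.0
t: 7.75
tool_pos: [0.5409, 0.0646, 0.2097]
tool_rot: [-0.145, -3.136, -0.0]
contact_force: [0.3, 0.2, 0.1]
opening: 0.0515
grip_force: 0.0
t 7.75 pos [0.5409 0.0646 0.2097] q [-0.02 -0.12  1.82  0.    1.45 -1.5 ] shift [-0.0153  0.1083  0.0496] turn [ 0.    -0.002 -0.147]
```

```bash
python3 -m jog '[[[-0.005,0.036,0.016],[0,0,-0.049]],[[-0.01,0.072,0.033],[0,0,-0.098]],[[-0.0153,0.108,0.0496],[0,0,-0.147]],[[-0.0153,0.108,0.0496],[0,0,-0.147]]]'
python3 - <<'E'
from h import *
goto([.566,.171,.041],(-.0545,.9985))
d=cam('wrist');cv2.imwrite('pics/w2.png',d['image'])
c=np.array([.566,.171,0]);tx=np.array([-.0545,.9985,0]);ty=np.array([-.9985,-.0545,0])
for a in(-.007,.007):
  for b in(-.025,.025): print(np.round(proj(d,c+a*tx+b*ty+[0,0,.078]),1))
E
```

```text
t: 8.15
tool_pos: [0.5652, 0.1734, 0.1568]
tool_rot: [0.083, -3.134, -0.0]
contact_force: [-0.8, -0.8, -1.1]
opening: 0.0513
grip_force: 0.0
t 8.15 pos [0.5652 0.1734 0.1568] q [ 0.17  0.03  1.76  0.    1.36 -1.45] shift [-0.0015 -0.0025  0.1158] turn [ 0.    -0.007 -0.002]
[245.1 225.8]
[244.3 165.3]
[262.4 225.8]
[262.6 165.3]
```

View pics/w2.png

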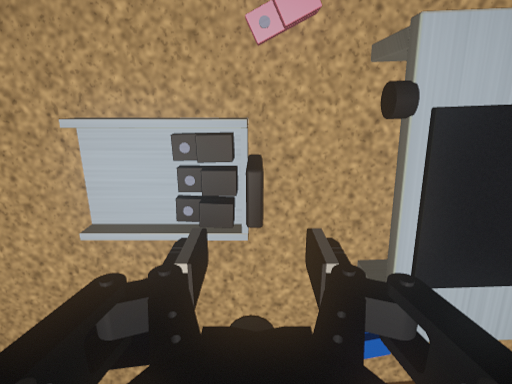

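The wrist view shows the handle top at (247–263, 167–228), within 2 px of prediction. Descending to grip.

```bash
python3 -m jog '[[[-0.002,-0.001,0.04],[0,-0.007,0]],[[-0.002,-0.001,0.075],[0,-0.007,0]],[[-0.002,-0.001,0.1],[0,-0.007,0]],[[-0.002,-0.001,0.115],[0,-0.007,0]],[[-0.002,-0.001,0.115],[0,-0.007,0]]]'
python3 -m jog '[[[0,0,0],[0,0,0]],[[0,0,0],[0,0,0]],[[0,0,0],[0,0,0]],[[0,0,0],[0,0,0]],[[0,0,0],[0,0,0]]]' 0 90
python3 -m jog '[[[0,0,0],[0,0,0]],[[0,0,0],[0,0,0]],[[0,0,0],[0,0,0]]]'
python3 -c "
from h import *
goto([.566,.171,.12],(-.0545,.9985))"
```

```text
t: 8.7
tool_pos: [0.5675, 0.1684, 0.0439]
tool_rot: [-0.074, 3.138, -0.001]
contact_force: [-0.5, -1.0, 0.4]
opening: 0.0514
grip_force: 0.0
t: 9.2
tool_pos: [0.5711, 0.1698, 0.0489]
tool_rot: [-0.076, 3.13, 0.002]
contact_force: [-1.6, 0.6, 6.5]
opening: 0.0125
grip_force: 88.9
t: 9.5
tool_pos: [0.5711, 0.1698, 0.0489]
tool_rot: [-0.075, 3.13, 0.002]
contact_force: [-1.4, 1.1, 5.5]
opening: 0.0129
grip_force: 88.9
t 9.5 pos [0.5711 0.1698 0.0489] q [ 0.16  0.16  1.82 -0.    1.15 -1.45] shift [ 0.0043  0.0015 -0.0711] turn [ 0.001  0.011 -0.006]
```

Grip is firm at 89 N. Lifting.

```bash
python3 -m jog '[[[0,0,-0.006],[0,0,0]],[[0,0,-0.018],[0,0,0]],[[0,0,-0.034],[0,0,0]],[[0,0,-0.05],[0,0,0]],[[0,0,-0.066],[0,0,0]]]' 0 110
python3 -m jog '[[[0,0,-0.014],[0,0,0]],[[0,0,-0.024],[0,0,0]],[[0,0,-0.029],[0,0,0]],[[0,0,-0.029],[0,0,0]],[[0,0,-0.029],[0,0,0]]]'
python3 - <<'E'
from h import *
goto([.575,-.027,.143],(.15,.989))
d=cam('scene');im=d['image'];print(im.shape)
cv2.imwrite('pics/s3.png',cv2.resize(im[90:260,190:450],None,fx=3,fy=3,interpolation=cv2.INTER_CUBIC))
E
```

```text
t: 10.0
tool_pos: [0.5691, 0.1693, 0.1142]
tool_rot: [-0.075, 3.133, 0.0]
contact_force: [0.8, -0.6, -3.4]
opening: 0.0123
grip_force: 107.4
t: 10.5
tool_pos: [0.5682, 0.1692, 0.1406]
tool_rot: [-0.075, 3.135, 0.0]
contact_force: [-1.5, -0.3, -4.1]
opening: 0.0122
grip_force: 107.4
t 10.5 pos [0.5682 0.1692 0.1406] q [ 0.16  0.05  1.78 -0.    1.31 -1.45] shift [ 0.0027 -0.1963 -0.0024] turn [0.    0.006 0.199]
(384, 512, 3)
```

View pics/s3.png

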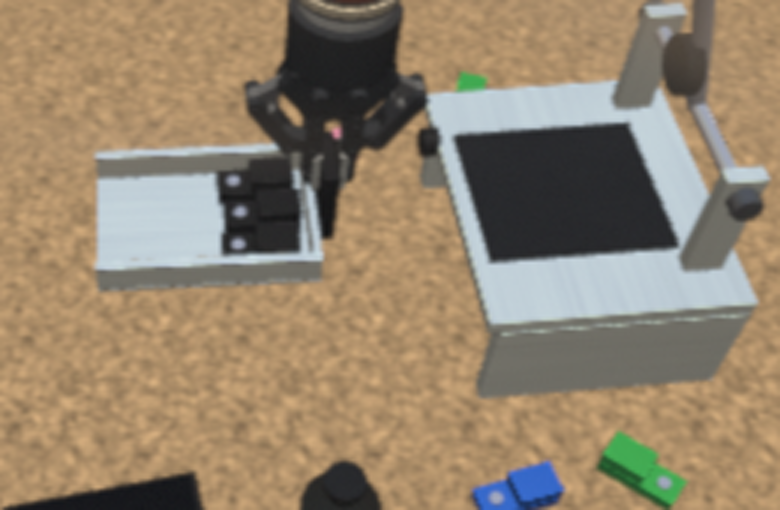

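The tray is lifted level with the jaws still at its rear. Carrying it to the bin.

```bash
python3 -m jog '[[[0,-0.006,-0.001],[0,0,0.006]],[[0,-0.018,-0.002],[0,0,0.02]],[[0.001,-0.036,-0.002],[0,0,0.04]],[[0.001,-0.056,-0.002],[0,0,0.06]],[[0.002,-0.076,-0.002],[0,0,0.08]]]'
python3 -c "
from h import *
goto([.575,-.027,.143],(.15,.989))"
```

```text
t: 11.05
tool_pos: [0.5702, 0.0917, 0.1431]
tool_rot: [0.052, 3.134, -0.0]
contact_force: [-0.1, -0.5, -3.8]
opening: 0.0122
grip_force: 107.5
t 11.05 pos [0.5702 0.0917 0.1431] q [ 0.03  0.01  1.81 -0.    1.32 -1.51] shift [-0.0087 -0.1184  0.0002] turn [0.    0.007 0.117]
```

```bash
python3 -m jog '[[[-0.001,-0.02,0],[0,0,0.02]],[[-0.003,-0.042,0],[0,0,0.042]],[[-0.005,-0.064,0],[0,0,0.064]],[[-0.007,-0.084,0],[0,0,0.084]],[[-0.008,-0.102,0],[0,0,0.102]]]'
python3 -m jog '[[[0,-0.009,0],[0,0,0.01]],[[0,-0.015,0],[0,0,0.015]],[[0,-0.015,0],[0,0,0.015]],[[0,-0.015,0],[0,0,0.015]]]'
python3 - <<'E'
from h import *
S=np.array([.5485,-.202]);u=np.array([.15,.989]);ax=(.989,-.15,0)
for th,zs in((0,.1),(10,.1),(20,.097),(30,.09),(40,.083),(48,.08)):
    t=np.radians(th);c,s=np.cos(t),np.sin(t)
    p=S+u*(.177*c-.043*s);print(th);goto([p[0],p[1],zs+.177*s+.043*c],u,t,ax)
d=cam('top');im=d['image'];cv2.imwrite('pics/t4.png',cv2.resize(im[120:290,220:470],None,fx=3,fy=3,interpolation=cv2.INTER_CUBIC))
E
```

```text
t: 11.55
tool_pos: [0.5748, -0.0109, 0.1431]
tool_rot: [0.213, 3.128, 0.0]
contact_force: [-0.8, -0.4, -2.5]
opening: 0.012
grip_force: 107.5
t: 11.95
tool_pos: [0.573, -0.0234, 0.1432]
tool_rot: [0.233, 3.126, 0.002]
contact_force: [-0.2, 0.1, -3.5]
opening: 0.0123
grip_force: 107.5
0
t 11.95 pos [ 0.573  -0.0234  0.1432] q [-0.17 -0.    1.82  0.    1.32 -1.59] shift [-0.0026 -0.0032  0.0002] turn [0.002 0.007 0.002]
10
t 11.95 pos [ 0.573  -0.0234  0.1432] q [-0.17 -0.    1.82  0.    1.32 -1.59] shift [-0.0028 -0.0133 -0.0299] turn [-0.173  0.006  0.003]
20
t 11.95 pos [ 0.573  -0.0234  0.1432] q [-0.17 -0.    1.82  0.    1.32 -1.59] shift [-0.0029 -0.0285 -0.0548] turn [-0.347  0.006  0.003]
30
t 11.95 pos [ 0.573  -0.0234  0.1432] q [-0.17 -0.    1.82  0.    1.32 -1.59] shift [-0.003  -0.0483 -0.0726] turn [-0.522  0.006  0.004]
40
t 11.95 pos [ 0.573  -0.0234  0.1432] q [-0.17 -0.    1.82  0.    1.32 -1.59] shift [-0.003  -0.0721 -0.0866] turn [-0.696  0.006  0.004]
48
t 11.95 pos [ 0.573  -0.0234  0.1432] q [-0.17 -0.    1.82  0.    1.32 -1.59] shift [-0.0031 -0.0936 -0.0973] turn [-0.836  0.005  0.005]
```

View pics/t4.png

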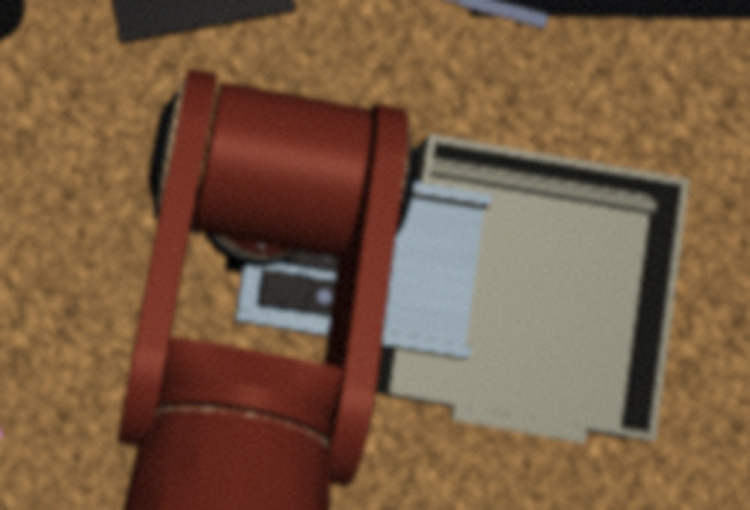

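The spout is about 50 mm inside the near wall and roughly centred (rails at crop y≈190 and 355, bin walls at about 165 and 420). Tipping.

```bash
python3 -m jog '[[[-0.003,-0.006,-0.015],[-0.087,0.003,0]],[[-0.003,-0.013,-0.03],[-0.173,0.006,0]],[[-0.003,-0.02,-0.042],[-0.26,0.006,0]],[[-0.003,-0.0285,-0.055],[-0.347,0.006,0]],[[-0.003,-0.038,-0.064],[-0.434,0.006,0]]]'
python3 - <<'E'
from h import *
S=np.array([.5485,-.202]);u=np.array([.15,.989]);ax=(.989,-.15,0)
for th,zs in((25,.094),(30,.09),(40,.083),(48,.08)):
    t=np.radians(th);c,s=np.cos(t),np.sin(t)
    p=S+u*(.177*c-.043*s);goto([p[0],p[1],zs+.177*s+.043*c],u,t,ax)
E
```

```text
t: 12.5
tool_pos: [0.5705, -0.0617, 0.2088]
tool_rot: [0.22, 3.025, 0.672]
contact_force: [0.2, 0.0, -4.2]
opening: 0.0124
grip_force: 107.9
t 12.5 pos [ 0.5705 -0.0617  0.2088] q [-0.44 -0.02  1.77  0.42  1.53 -1.91] shift [ 0.0007 -0.0002  0.0011] turn [0.001 0.001 0.006]
t 12.5 pos [ 0.5705 -0.0617  0.2088] q [-0.44 -0.02  1.77  0.42  1.53 -1.91] shift [ 0.0007 -0.0063 -0.0106] turn [-0.086  0.001  0.006]
t 12.5 pos [ 0.5705 -0.0617  0.2088] q [-0.44 -0.02  1.77  0.42  1.53 -1.91] shift [ 0.0008 -0.022  -0.0333] turn [-0.261  0.     0.006]
t 12.5 pos [ 0.5705 -0.0617  0.2088] q [-0.44 -0.02  1.77  0.42  1.53 -1.91] shift [ 0.0008 -0.0369 -0.052 ] turn [-0.4    0.     0.006]
```

```bash
python3 -m jog '[[[0,-0.006,-0.011],[-0.086,0,0]],[[0,-0.014,-0.022],[-0.174,0,0]],[[0,-0.022,-0.033],[-0.261,0,0]],[[0,-0.029,-0.043],[-0.33,0,0]],[[0,-0.037,-0.052],[-0.4,0,0]]]'
python3 -m jog '[[[0,0,0],[0,0,0]],[[0,0,0],[0,0,0]],[[0,0,0],[0,0,0]],[[0,0,0],[0,0,0]],[[0,0,0],[0,0,0]]]'
python3 -m jog '[[[0,0,0],[0,0,0]],[[0,0,0],[0,0,0]],[[0,0,0],[0,0,0]],[[0,0,0],[0,0,0]],[[0,0,0],[0,0,0]]]'
python3 - <<'E'
from h import *
d=cam('scene');im=d['image'];cv2.imwrite('pics/s5.png',cv2.resize(im[80:260,50:320],None,fx=2.9,fy=2.9,interpolation=cv2.INTER_CUBIC))
E
```

```text
t: 13.0
tool_pos: [0.5621, -0.1172, 0.2395]
tool_rot: [0.205, 2.809, 1.247]
contact_force: [-0.4, -0.6, -2.4]
opening: 0.0124
grip_force: 108.2
t: 13.5
tool_pos: [0.5619, -0.1159, 0.2391]
tool_rot: [0.205, 2.81, 1.246]
contact_force: [0.3, -0.3, -1.7]
opening: 0.0125
grip_force: 108.2
t: 14.0
tool_pos: [0.5618, -0.1167, 0.2388]
tool_rot: [0.207, 2.81, 1.247]
contact_force: [-0.4, -0.2, -2.3]
opening: 0.0122
grip_force: 108.2
```

View pics/s5.png

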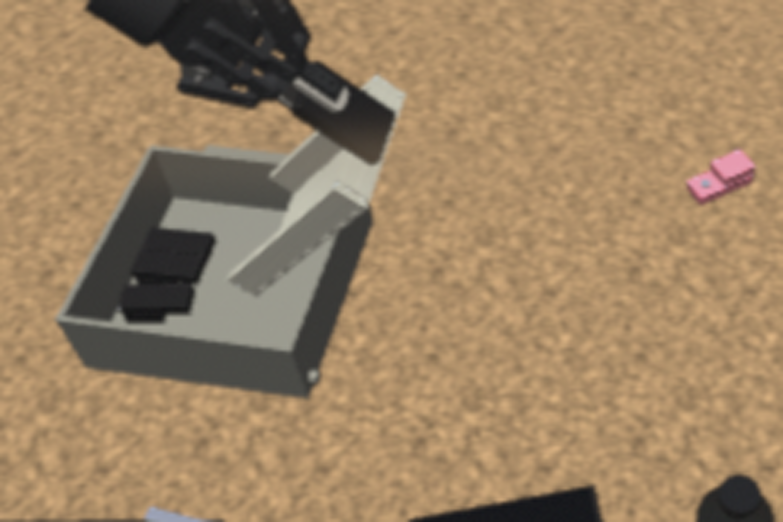

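The jaws are in the bin, at (175,255) for two side by side and (155,300) for one, and the tray is empty (force dropped to 2 N). Levelling back along the same path.

Run:
```python
from h import *
S=np.array([.5485,-.202]);u=np.array([.15,.989]);ax=(.989,-.15,0)
for th,zs in((25,.115),):
    t=np.radians(th);c,s=np.cos(t),np.sin(t)
    p=S+u*(.177*c-.043*s);goto([p[0],p[1],zs+.177*s+.043*c],u,t,ax)
```

```text
t 14.05 pos [ 0.5618 -0.1168  0.2388] q [-0.66  0.11  1.7   0.72  1.77 -2.1 ] shift [0.0002 0.0302 0.0482] turn [ 0.399 -0.001  0.003]
```

```bash
python3 -m jog '[[[0,0.006,0.01],[0.08,0,0]],[[0,0.012,0.02],[0.16,0,0]],[[0,0.018,0.03],[0.24,0,0]],[[0,0.024,0.039],[0.32,0,0]],[[0,0.03,0.048],[0.4,0,0]]]'
python3 -c "
from h import *
goto([.573,-.02,.165],(.15,.989))"
```

```text
t: 14.55
tool_pos: [0.57, -0.0612, 0.2291]
tool_rot: [0.224, 3.028, 0.665]
contact_force: [-0.7, -0.1, -2.1]
opening: 0.0122
grip_force: 108.2
t 14.55 pos [ 0.57   -0.0612  0.2291] q [-0.44 -0.03  1.75  0.41  1.56 -1.89] shift [0.0032 0.0105 0.0755] turn [0.433 0.001 0.003]
```

```bash
python3 -m jog '[[[0,0.002,0.015],[0.087,0,0]],[[0.001,0.004,0.03],[0.173,0,0]],[[0.002,0.006,0.045],[0.26,0,0]],[[0.003,0.008,0.06],[0.347,0,0]],[[0.003,0.0105,0.0755],[0.433,0.001,0.003]]]'
python3 -c "
from h import *
goto([.568,.165,.15],(-.0545,.9985))"
```

```text
t: 15.05
tool_pos: [0.5732, -0.0196, 0.1649]
tool_rot: [0.236, 3.132, 0.0]
contact_force: [0.5, 0.7, -2.5]
opening: 0.0123
grip_force: 108.1
t 15.05 pos [ 0.5732 -0.0196  0.1649] q [-0.16 -0.02  1.8   0.    1.36 -1.58] shift [0.0328 0.1818 0.0149] turn [ 0.     0.    -0.205]
```

```bash
python3 -m jog '[[[0.002,0.018,0],[0,0,-0.02]],[[0.005,0.04,0],[0,0,-0.045]],[[0.01,0.065,0],[0,0,-0.075]],[[0.015,0.09,0.003],[0,0,-0.105]],[[0.02,0.115,0.006],[0,0,-0.135]]]'
python3 -c "
from h import *
goto([.568,.165,.1],(-.0545,.9985))"
```

```text
t: 15.55
tool_pos: [0.5704, 0.0978, 0.1591]
tool_rot: [-0.023, -3.141, -0.006]
contact_force: [-0.4, -0.4, -1.0]
opening: 0.0123
grip_force: 108.2
t 15.55 pos [0.5704 0.0978 0.1591] q [ 0.04 -0.    1.79  0.    1.35 -1.52] shift [0.0033 0.0669 0.0594] turn [ 0.004 -0.    -0.069]
```

```bash
python3 -m jog '[[[0.001,0.02,0.01],[0,0,-0.02]],[[0.002,0.04,0.02],[0,0,-0.04]],[[0.003,0.058,0.035],[0.002,0,-0.06]],[[0.003,0.067,0.05],[0.004,0,-0.069]],[[0.003,0.067,0.06],[0.004,0,-0.069]]]'
python3 -m jog '[[[0,0,0.012],[0,0,0]],[[0,0,0.024],[0,0,0]],[[0,0,0.034],[0,0,0]],[[0,0,0.041],[0,0,0]],[[0,0,0.045],[0,0,0]]]'
python3 -m jog '[[[0,0,0.001],[0,0,0]],[[0,0,0.002],[0,0,0]],[[0,0,0.003],[0,0,0]],[[0,0,0.003],[0,0,0]]]'
python3 -c "
from h import *
goto([.568,.165,.049],(-.0545,.9985))"
```

```text
t: 16.05
tool_pos: [0.5677, 0.1645, 0.0975]
tool_rot: [0.086, -3.138, 0.002]
contact_force: [0.3, -0.8, -1.3]
opening: 0.0128
grip_force: 108.1
t: 16.55
tool_pos: [0.5683, 0.1631, 0.0533]
tool_rot: [0.083, -3.139, 0.003]
contact_force: [0.2, 0.5, -2.3]
opening: 0.0122
grip_force: 108.2
t: 16.95
tool_pos: [0.5689, 0.1637, 0.0516]
tool_rot: [-0.085, 3.14, -0.002]
contact_force: [-0.2, -0.3, -1.8]
opening: 0.0122
grip_force: 108.2
t 16.95 pos [0.5689 0.1637 0.0516] q [ 0.16  0.15  1.82 -0.    1.17 -1.47] shift [0.0008 0.0014 0.0026] turn [-0.002  0.    -0.001]
```

```bash
python3 -m jog '[[[0,0,0.001],[0,0,0]],[[0,0,0.002],[0,0,0]],[[0,0,0.003],[0,0,0]],[[0,0,0.003],[0,0,0]]]'
python3 -m jog '[[[0,0,0.001],[0,0,0]],[[0,0,0.002],[0,0,0]],[[0,0,0.002],[0,0,0]]]'
```

```text
t: 17.35
tool_pos: [0.5691, 0.1637, 0.0493]
tool_rot: [-0.085, 3.14, -0.002]
contact_force: [-3.8, 0.1, 4.1]
opening: 0.0124
grip_force: 109.1
t: 17.65
tool_pos: [0.5696, 0.1639, 0.0491]
tool_rot: [-0.085, 3.139, -0.002]
contact_force: [-7.4, -0.2, 12.1]
opening: 0.012
grip_force: 110.3
```

Touchdown (12 N). I'll release, rise and check.

```bash
python3 -m jog '[[[0,0,-0.002],[0,0,0]],[[0,0,-0.002],[0,0,0]]]'
python3 -m jog '[[[0,0,0],[0,0,0]],[[0,0,0],[0,0,0]],[[0,0,0],[0,0,0]],[[0,0,0],[0,0,0]]]' 0.6
python3 -m jog '[[[0,0,-0.03],[0,0,0]],[[0,0,-0.07],[0,0,0]],[[0,0,-0.115],[0,0,0]],[[0,0,-0.16],[0,0,0]],[[0,0,-0.2],[0,0,0]]]'
python3 -m jog '[[[0.03,-0.02,0],[0,0,0]],[[0.07,-0.04,0],[0,0,0]],[[0.11,-0.06,0],[0,0,0]],[[0.14,-0.08,0],[0,0,0]],[[0.14,-0.08,0],[0,0,0]]]'
python3 - <<'E'
from h import *
d=cam('scene');im=d['image'];cv2.imwrite('pics/s6.png',cv2.resize(im,(800,600),interpolation=cv2.INTER_CUBIC))
E
```

```text
t: 17.85
tool_pos: [0.5692, 0.1637, 0.0492]
tool_rot: [-0.085, 3.139, -0.002]
contact_force: [-2.5, 0.0, 6.6]
opening: 0.0124
grip_force: 109.4
t: 18.25
tool_pos: [0.5683, 0.1635, 0.0478]
tool_rot: [0.084, -3.14, 0.003]
contact_force: [-0.3, -0.6, -0.3]
opening: 0.0508
grip_force: 0.0
t: 18.75
tool_pos: [0.5687, 0.1639, 0.2506]
tool_rot: [-0.084, 3.139, -0.002]
contact_force: [0.2, 0.7, 0.1]
opening: 0.0514
grip_force: 0.0
t: 19.25
tool_pos: [0.4307, 0.0751, 0.248]
tool_rot: [0.081, -3.141, 0.004]
contact_force: [1.5, -0.3, 0.2]
opening: 0.0512
grip_force: 0.0
```

View pics/s6.png

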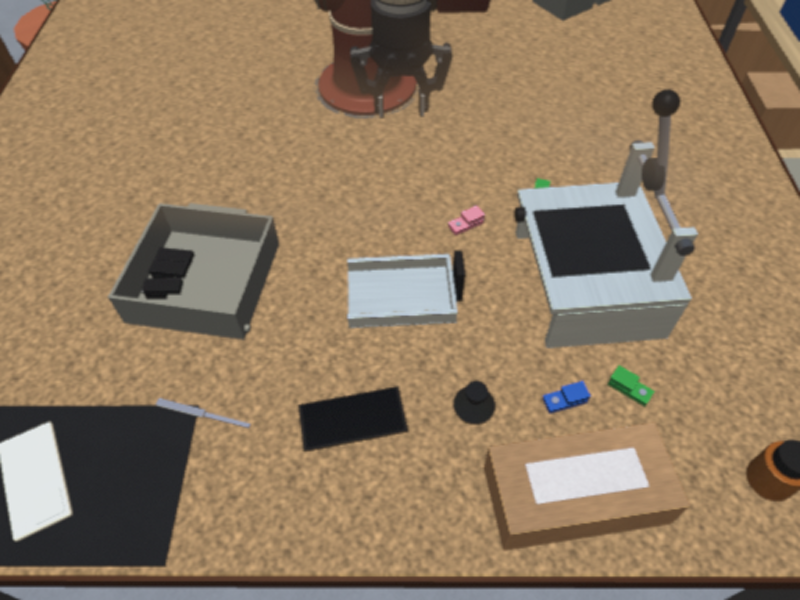

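The empty tray lies flat at (405,290), the jaws are in the bin at (165,270), and the panel, suction cup and pick are where they were. Handing in.

```bash
python3 -m jog '[[[0,0,0],[0,0,0]],[[0,0,0],[0,0,0]]]' >/dev/null; python3 -c "
from station import job
print(job.finish_job())"
```

```text
the job is handed in; nothing more can be done
None
```

The job is handed in at about 19 s: the jaws were tipped into the bin and the empty tray released flat on the desk, with the panel, suction cup and pick unmoved in the final view; two of the three jaws lie side by side there, so I took the count from their outline and the empty tray.

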